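Take the flat cell out of the curing torch

TASK

The UV torch clamped lens-down in its stand has a flat battery. Press its tail cap down against the battery spring until it clears its catch, twist it anticlockwise until it comes free, all by feel and without forcing it, then lift it off and stand it on its open end in the steel parts tray. Draw the cell out of the torch and stand it fully home in the free well of the battery caddy, leaving the other cells and the bits on the mat where they are.

Things in the scene. Friction and masses are not known exactly. Their poses are not given: they have to be found in the camera images.
- torch: UV torch, dark metal, fixed lens-down in the stand at a different height each time. Origin: centre of the lens face (lowest point); z up. Head 39 mm wide, 32 mm high; above it the battery tube, outer diameter 24 mm (32 mm over the catches at its rim), inner 20 mm, its open rim 95 mm above the origin. The cap must not bear on its catches or seat with over 25 N (about 0.35 N m of twist at the stop).
- tube_mouth (a point): centre of the torch's open rim; z up. Under the cap, unseen, three bayonet catches: each has a pocket where a cap pin sits locked, then, going anticlockwise from above, a lower track that the pin has to be pushed under, then an open slot, then a firm stop. Their angle on the torch differs each time. Clamp and pillar stay more than 20 mm below the rim.
- tail_cap: ribbed dark metal cap locked on the torch: cup 42 mm in diameter, 31 mm tall, open below, 35 g, pins inside, 1 mm side play. Origin: centre of its lower end (locked: 12 mm below the rim), z up. The spring lifts it with 8 N, 1.3 N more per mm pressed. The pins clear the catch after 2 to 6 mm (10 to 16 N), different each time, and 1.3 mm deeper it meets a hard seat (12 to 17 N).
- cap_top (a point): centre of the cap's flat top, 31 mm above the cap origin, 19 mm above the rim while locked. Held down and turned anticlockwise (from above), the pins are under the track after 34 degrees at most, reach the open slots after 36 to 68 degrees, different each time, and meet the stop 10 degrees further; there the cap comes straight up. Pins sit 15 mm from the axis.
- cell: the flat battery cell inside the torch: loose upright cylinder 18.5 mm diameter, 65 mm long with its top button, 46 g. Origin: centre of its lower end; z to the button end. Locked under the cap its lower end is 49 mm below the rim; with the cap off the spring lifts it about 6 mm, so that some 22 mm stand out of the tube.
- tray: shallow steel parts tray, fixed, 105 mm (its x) by 150 mm (its y), wall 2 mm thick and 11 mm high, floor 2 mm thick, empty. Origin: centre of its underside.
- caddy: battery caddy, fixed grey block 50 mm (x) by 126 mm (y) by 36 mm high, with three round wells in a row along its y, 40 mm apart, 22.3 mm diameter with a 2 mm chamfer, 28 mm deep. The well at -y is free, the middle and +y wells hold cells that stand 37 mm out of it. Origin: centre of its underside.
- free_well (a point): centre of the mouth of the free well, in the caddy's top face, 40 mm to -y of the caddy's middle; axes as the caddy.
- spare_cell1: cell like the other, in the caddy's middle well; origin at its lower end. Leave it.
- spare_cell2: cell like the other, in the caddy's +y well; origin at its lower end. Leave it.
- stand: fixed torch stand: grey base plate 110 mm (x) by 100 mm (y) by 10 mm, pillar 104 mm high at its +x side, clamp collar round the torch. Origin: centre of its underside, on the torch axis.
- helmet: loose grey resin model helmet, 45 mm wide, 19 mm high; origin under its centre. Leave it.
- paint_jar: loose paint jar, 38 mm wide, 48 mm high; origin under its centre. Leave it.
- plinth: loose dark wooden display plinth, 52 mm wide, 26 mm high; origin under its centre. Leave it.
- glue_bottle: loose white glue bottle, 32 mm wide, 75 mm high; origin under its centre. Leave it.
- tape_roll: loose roll of masking tape, 76 mm wide, 18 mm high; origin under its centre. Leave it.
- knife: loose hobby knife lying flat, 145 mm long; origin under the middle. Leave it.
- nippers: loose sprue nippers lying flat, 140 mm long; origin under the pivot. Leave it.
Mind the look-alikes: they are no part of the job. What is shaped like the tail_cap but red is not meant. Several things look just like the tray: the one meant starts farthest from the robot's base.

How it is judged:
By the outcome, as a careful person would: the job done as asked, in the order asked, and still so for the second after the job is handed in, with the robot touching nothing.
It also fails if it takes over 72 s, if anything falls off the work surface, if the arm or the gripper's body presses on something with over 40 N, if the wrist force passes 120 N, or if a joint passes its speed limit or range.

ROBOT

A 6-joint arm with a two-finger parallel gripper is mounted at the origin on the work surface. World frame = base frame: x ahead of the robot, y to its left, z up, the work surface at z = 0. Lengths are in m, angles in rad, forces in N, time in s.
With the tool pointing down it reaches from about 0.3 to 0.825 m from the base axis. Payload 5.4 kg.
Tool frame: the origin (TCP) lies at the very end of the fingers, on their centre line; the grasp point (between the pads) lies 19 mm behind it; z points along the fingers, y is the line along which they close (so a half turn about z gives the same grasp; the last joint's range is limited). The gripper opens to 92 mm and grips with 3 to 60 N. Pads are 20 mm wide; open, the fingers measure 128 mm over their backs; the gripper's body (75 mm by 189 mm) begins 69 mm behind the grasp point.
Start: joints at [0.915, 0.158, 1.597, -0, 1.386, -0.21], TCP at [0.248, 0.519, 0.215] pointing down, gripper open.
Joint ranges: [-2.91, 2.91], [-0.94, 2.29], [0.18, 2.7], [-1.29, 4.43], [0.17, 2.64], [-3, 3]. Speed limits (rad/s): [2.57, 2.57, 3.14, 3.14, 3.14, 3.14].

INTERFACE

Orientations are given as a rotation vector (axis times angle).
In Python, from workcell import bot gives the robot as it stands. Calls block until the motion is done:
- bot.goto(position, orientation): joint-space move of the TCP to a pose.
- bot.line_to(position, rot=None, max_speed=0.15): straight line of the TCP; rot=None keeps the orientation; max_speed is the mean speed in m/s.
- bot.set_joints(angles): joint-space move.
- bot.set_gripper(opening, newtons=None): opening from 0.0 (shut) to 1.0 (fully open); newtons is the grip in N (None keeps the last); returns when the fingers have stopped.
- bot.hold(seconds).
- bot.inverse_kinematics(position, orientation): joint angles nearest the present ones, or None.
- bot.read_camera(name): name is "scene" or "top" or "wrist"; returns a dict with "pixels" (384x512x3 uint8, blue, green, red), "fx", "fy", "cx", "cy" (pixels), "k1" (the pictures are not rectified: a ray, as slopes to the right and down, at radius r is drawn at 1 + k1 r^2 times it, then the intrinsics apply), "R" (3x3) and "t" (3): a world point X has camera coordinates R X + t. Camera axes: x right, y down, z forward; pixel columns grow to the right and rows downward; lengths in m; the calibration is good to about 2 mm. A picture is of the moment at which its call begins. There is no depth.
A pose or a line that the arm cannot do raises bot.MotionError and nothing moves.
- bot.job_done(): hands the job in; it is judged then, once.
Readings, each from a call of its own:
- bot.current_clock(): time.
- bot.current_joints(): joint angles.
- bot.current_joint_vel(): joint speeds.
- bot.current_effort(): joint torques, N m.
- bot.current_ee_pos(): TCP position.
- bot.current_tool_rot(): TCP orientation.
- bot.current_contact_force(): force on the tool from outside, world axes, zero at the start.
- bot.current_ft_torque(): the same for the moment, N m.
- bot.current_opening(): opening from 0.0 (shut) to 1.0 (fully open).
- bot.current_grip_force(): force on a finger pad.
Only numpy, scipy, OpenCV 4.12 (cv2) and the standard library are available. Lean on these libraries where they do the work, as an engineer would, in place of code of your own. Each camera call takes 0.05 s, during which the arm holds its last target. There are 200 camera calls.

## Working session

There is one attempt and no reset: what is moved stays moved. The work goes in short steps, each a Python script; the robot and the scene stay as the last script left them, time stands still between calls to the robot, and variables do not carry over. Pictures are saved under pics/ and viewed, at most 10 in all, crops included, and the job is handed in when it is done.

```bash
ls; mkdir -p pics
python3 - <<'E'
from workcell import bot
import cv2,numpy as np
for n in ("scene","top"):
    d=bot.read_camera(n); cv2.imwrite(f"pics/{n}0.png",cv2.resize(d["pixels"],(800,600),interpolation=cv2.INTER_CUBIC))
    print(n,d["fx"],d["fy"],d["cx"],d["cy"],d["k1"],d["R"].round(3).tolist(),np.round(d["t"],3), (-d["R"].T@d["t"]).round(3))
    np.savez(f"pics/{n}0.npz",**d)
print(bot.current_clock(),bot.current_tool_rot(),bot.current_contact_force())
E
```

```text
pics
scene 434.6839441521959 434.6839441521959 257.65799043869293 187.3855049976463 -0.04134787634132082 [[-0.095, 0.995, 0.012], [0.845, 0.087, -0.528], [-0.527, -0.04, -0.849]] [ 0.115 -0.322  1.651] [ 1.152 -0.02   1.23 ]
top 479.93277501693245 479.93277501693245 257.1028914756304 188.37632882420974 -0.16983657029130464 [[0.01, -1.0, 0.017], [-0.981, -0.013, -0.196], [0.196, -0.015, -0.98]] [-0.112  0.477  1.598] [ 0.155 -0.082  1.662]
0.1 [-6.94291341e-01 -3.06319561e+00  2.39000064e-03] [0.72520507 1.32598131 0.16268102]
```

View pics/scene0.png

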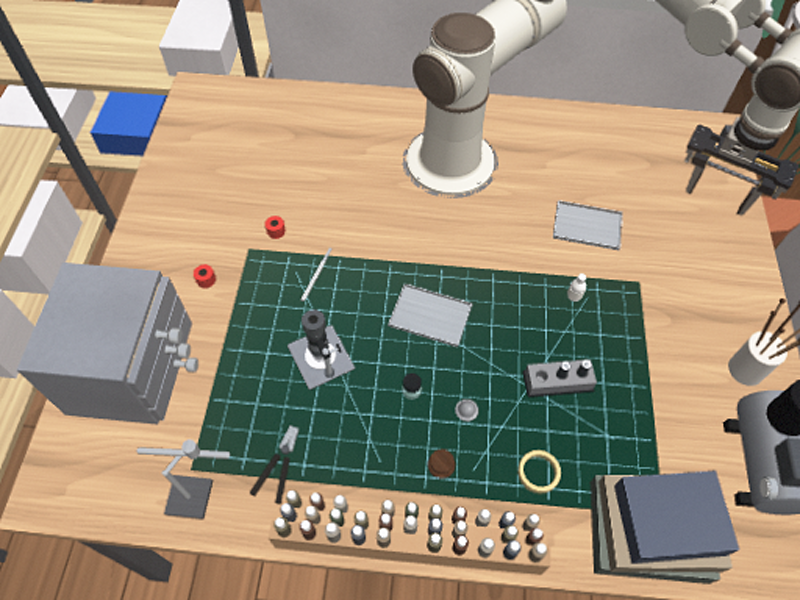

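View pics/top0.png

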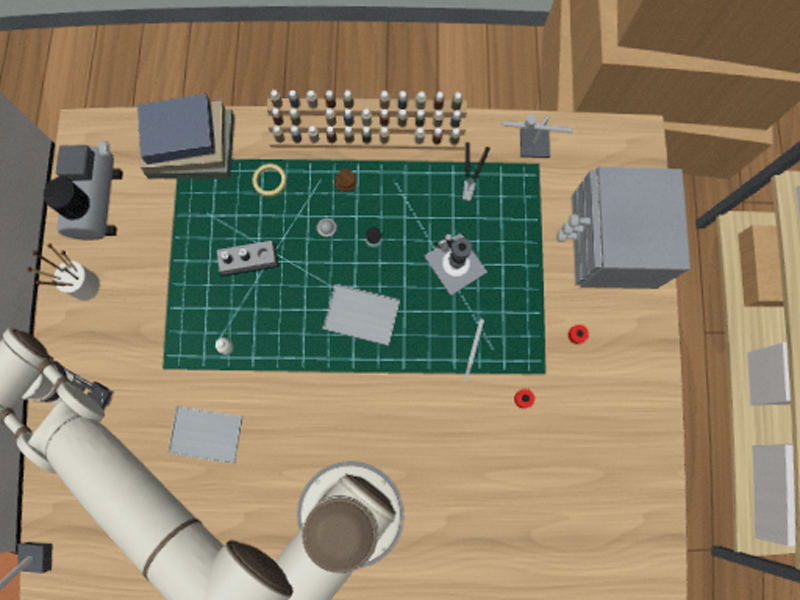

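The scene view (800x600) shows the torch at about (314,325), the near-centre tray at (430,315), the other tray at (588,225), and the caddy at (560,377) with its free well at (543,375). In the top view the torch cap is at (459,246), the trays at (362,314) and (206,434), and the free well at (263,253).

```bash
cat > h.py <<'E'
import numpy as np, cv2
from scipy.optimize import brentq
from scipy.spatial.transform import Rotation as Ro
def ray(d,u,v):
    x,y=(u-d["cx"])/d["fx"],(v-d["cy"])/d["fy"]; R=np.hypot(x,y)
    r=brentq(lambda r:r*(1+float(d["k1"])*r*r)-R,0,1.2); s=r/R if R else 1
    o=-d["R"].T@d["t"]; w=d["R"].T@np.array([x*s,y*s,1]); return o,w/np.linalg.norm(w)
def onz(d,u,v,z): o,w=ray(d,u,v); return o+w*(z-o[2])/w[2]
def tri(*obs):
    A=np.zeros((3,3));b=np.zeros(3);rs=[ray(*o) for o in obs]
    for o,w in rs: P=np.eye(3)-np.outer(w,w);A+=P;b+=P@o
    X=np.linalg.solve(A,b); return X,[np.linalg.norm((np.eye(3)-np.outer(w,w))@(X-o)) for o,w in rs]
def proj(d,X):
    c=d["R"]@X+d["t"];x=c[:2]/c[2];x=x*(1+float(d["k1"])*(x@x));return x*[d["fx"],d["fy"]]+[d["cx"],d["cy"]]
def down(yaw): return (Ro.from_euler("z",yaw)*Ro.from_rotvec([np.pi,0,0])).as_rotvec() # tool y = world angle yaw-90deg
E
python3 - <<'E'
from h import *
S=dict(np.load("pics/scene0.npz"));T=dict(np.load("pics/top0.npz"));k=.64
p=lambda d,u,v,z:print(onz(d,u*k,v*k,z).round(3))
for c in [(333,286),(399,297),(389,344),(323,330)]: p(T,*c,.011)
print();
for c in [(174,407),(242,414),(236,462),(168,454)]: p(T,*c,.011)
print(tri((T,459*k,243*k),(S,313*k,317*k)))
print("well");p(T,263,253,.036);p(S,543,375,.036)
print(tri((T,225*k,255*k),(S,585*k,365*k)))
print("jar,glue,knife");p(T,372,235,.048);p(T,223,345,.075);p(T,475,345,.005)
def crop(d,x,y,w,h,f): return cv2.resize(d["pixels"][y:y+h,x:x+w],None,fx=f,fy=f,interpolation=cv2.INTER_CUBIC)
a=crop(T,265,135,60,60,6);b=crop(S,170,190,60,60,6);c=crop(T,135,145,50,35,7);d=crop(S,330,220,55,40,7)
im=np.zeros((600,760,3),np.uint8);im[:360,:360]=a[:360,:360];im[:360,370:730]=b;im[360:600,:350]=c[:240];im[360:600,370:755]=d[:240]
cv2.imwrite("pics/crop1.png",im)
E
```

```text
[0.503 0.047 0.011]
[ 0.479 -0.101  0.011]
[ 0.373 -0.08   0.011]
[0.402 0.067 0.011]

[0.225 0.394 0.011]
[0.213 0.241 0.011]
[0.108 0.25  0.011]
[0.121 0.403 0.011]
(array([ 0.56303197, -0.22366425,  0.17196488]), [np.float64(0.001678915283199401), np.float64(0.0016789152831993865)])
well
[0.571 0.205 0.036]
[0.57  0.211 0.036]
(array([0.55718652, 0.28449939, 0.06879401]), [np.float64(0.000649973370351321), np.float64(0.0006499733703514256)])
jar,glue,knife
[ 0.612 -0.039  0.048]
[0.357 0.276 0.075]
[ 0.373 -0.272  0.005]
```

View pics/crop1.png

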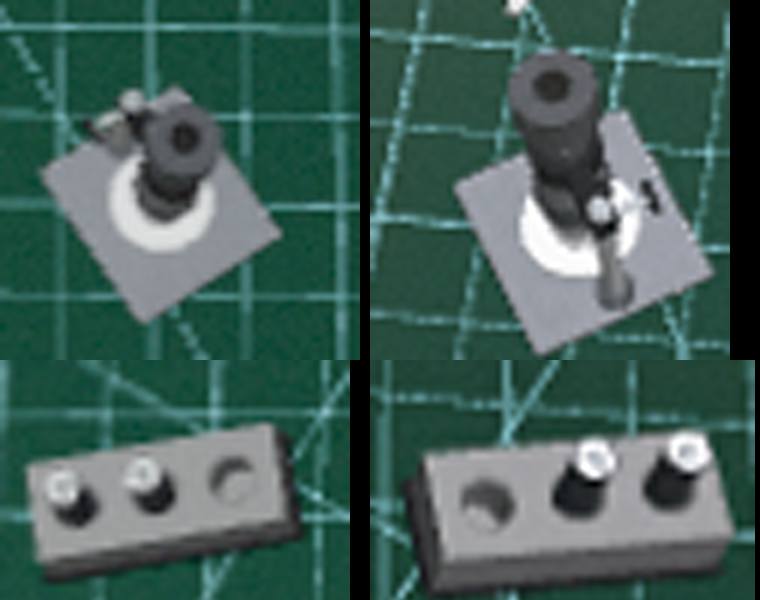

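The crops show the cap top disc at top-px (295.5,158) and scene-px (200.2,204.2), and the free well empty on the caddy's right end in the top view. The tray meant is the one centred at about (0.44,-0.017), which lies farther from the base than the other (0.44 m against 0.36 m). Next I take wrist views over the well and the cap.

Run:
```python
from workcell import bot
from h import *
S=dict(np.load("pics/scene0.npz"));T=dict(np.load("pics/top0.npz"))
print(tri((T,295.5,158),(S,200.2,204.2)))
for y in range(-180,180,30):
    q=bot.inverse_kinematics([.563,-.224,.30],down(np.radians(y))); print(y,None if q is None else np.round(q,2))
ims=[]
y0=np.radians(-30)
for n,p in (("w1",[.56,.215,.25]),("w2",[.563,-.224,.30])):
    q=bot.inverse_kinematics(p,down(y0)); 
    bot.goto(p,down(y0)); bot.hold(.2); d=bot.read_camera("wrist"); np.savez(f"pics/{n}.npz",**d); ims.append(d["pixels"])
    print(bot.current_clock(),bot.current_ee_pos(),bot.current_joints()[5],bot.current_contact_force(),bot.current_ft_torque(),(-d["R"].T@d["t"]).round(3),d["R"].round(2).tolist())
cv2.imwrite("pics/w12.png",cv2.resize(np.hstack(ims),(800,300),interpolation=cv2.INTER_AREA))
```

```text
(array([ 0.55871889, -0.2285559 ,  0.15630513]), [np.float64(0.0005260024669078364), np.float64(0.0005260024669079059)])
-180 [-0.58  0.2   1.39  0.    1.56 -2.15]
-150 [-0.58  0.2   1.39 -0.    1.56 -2.67]
-120 None
-90 [-0.58  0.2   1.39 -0.    1.56  2.56]
-60 [-0.58  0.2   1.39 -0.    1.56  2.04]
-30 [-0.58  0.2   1.39 -0.    1.56  1.52]
0 [-0.58  0.2   1.39 -0.    1.56  0.99]
30 [-0.58  0.2   1.39 -0.    1.56  0.47]
60 [-0.58  0.2   1.39 -0.    1.56 -0.05]
90 [-0.58  0.2   1.39  0.    1.56 -0.58]
120 [-0.58  0.2   1.39  0.    1.56 -1.1 ]
150 [-0.58  0.2   1.39  0.    1.56 -1.63]
2.4667 [0.55984676 0.21531032 0.24998598] 2.259613389481086 [-0.60997507  0.20869668  0.32301179] [ 0.01896108  0.12046257 -0.02155262] [0.619 0.181 0.42 ] [[-0.5, -0.87, 0.0], [-0.84, 0.48, 0.25], [-0.22, 0.12, -0.97]]
4.3417 [ 0.56322488 -0.22325458  0.29992506] 1.5166080462919795 [ 0.66810577 -0.02294022  0.40074726] [0.07192025 0.23085561 0.04422141] [ 0.622 -0.258  0.47 ] [[-0.5, -0.87, 0.0], [-0.84, 0.48, 0.25], [-0.22, 0.12, -0.97]]
```

View pics/w12.png

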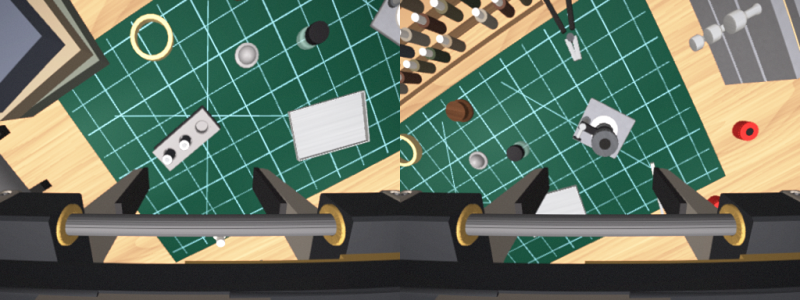

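The wrist views show the well at about (260,162) in w1 and the cap at about (261,183) in w2, in full-resolution pixels. I enlarge both to measure the centres.

Run:
```python
from h import *
a=np.load("pics/w1.npz")["pixels"][132:192,190:290];b=np.load("pics/w2.npz")["pixels"][120:205,215:305]
im=np.zeros((600,800,3),np.uint8)
a=cv2.resize(a[:,30:],None,fx=5,fy=5,interpolation=cv2.INTER_CUBIC);b=cv2.resize(b,None,fx=5,fy=5,interpolation=cv2.INTER_CUBIC)
im[:a.shape[0],:a.shape[1]]=a;im[:b.shape[0],350:800]=b
g=im
for x in range(0,800,50): cv2.line(g,(x,590),(x,600),(255,255,255),1)
cv2.imwrite("pics/crop2.png",g)
```

```text
(no output)
```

View pics/crop2.png

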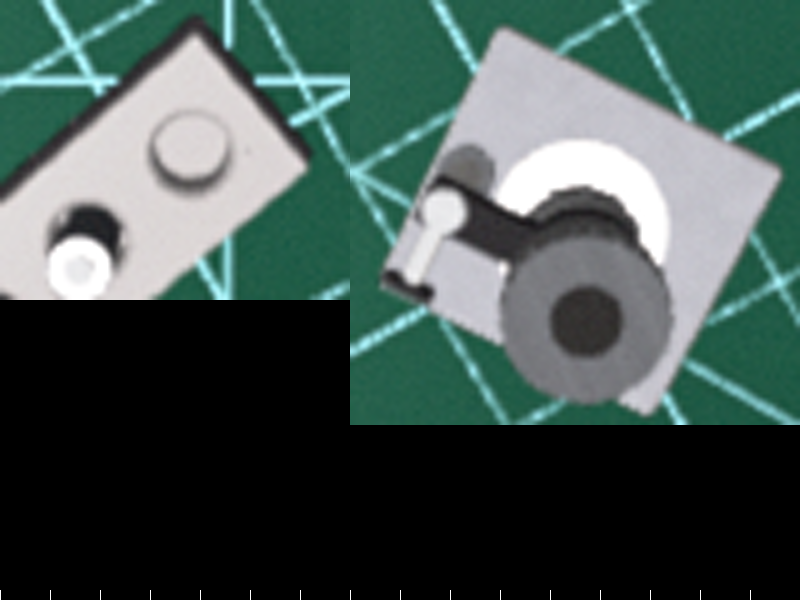

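The crop puts the cap top centre at wrist-px (261.8,183.6) with a disc about 34 px wide, and the well centre at (257.6,162). The stand plate corners are also visible and give a second check of the torch axis.

Run:
```python
from h import *
L=lambda n:dict(np.load(f"pics/{n}0.npz" if n in("scene","top") else f"pics/{n}.npz"))
S,T,A,B=L("scene"),L("top"),L("w1"),L("w2")
print(B["fx"],B["k1"])
X,e=tri((T,295.3,157.8),(S,200.0,203.9),(B,261.8,183.6));print("cap",X,e)
print(tri((T,295.3,157.8),(B,261.8,183.6)),tri((S,200,203.9),(B,261.8,183.6)))
dep=B["fx"]*.042/34.0; o=-B["R"].T@B["t"]; print("depth",dep,(B["R"]@X+B["t"])[2])
c=np.array([onz(B,215+(u-350+.5)/5-.5,120+(v+.5)/5-.5,.01) for u,v in[(503,27),(781,175),(650,415),(382,287)]])
print("stand",c.round(4).tolist(),c.mean(0),np.linalg.norm(c-np.roll(c,1,0),axis=1))
c=np.array([onz(T,265+(u+.5)/6-.5,135+(v+.5)/6-.5,.01) for u,v in[(180,86),(281,235),(147,324),(40,173)]])
print("standT",c.mean(0),np.linalg.norm(c-np.roll(c,1,0),axis=1))
c=np.array([onz(S,170+(u-370+.5)/6-.5,190+(v+.5)/6-.5,.01) for u,v in[(627,109),(714,271),(541,354),(455,187)]])
print("standS",c.mean(0),np.linalg.norm(c-np.roll(c,1,0),axis=1))
print("well",onz(A,257.6,162,.036),onz(T,135+(233.5)/7-.5,145+(480.5-360)/7-.5,.036),onz(S,330+(487.5-370)/7-.5,220+(505.5-360)/7-.5,.036))
# spare cell tops (button ~.073): wrist middle at (80,267)
print("mid",onz(A,220+80.5/5-.5,132+267.5/5-.5,.073),onz(T,135+143.5/7-.5,145+(472-360)/7-.5,.073),onz(T,135+66/7-.5,145+(486-360)/7-.5,.073),onz(S,330+(597-370)/7-.5,220+(459-360)/7-.5,.073),onz(S,330+(690-370)/7-.5,220+(453-360)/7-.5,.073))
```

```text
264.7246351717968 -0.035678434375793044
cap [ 0.5586283  -0.22809324  0.1588014 ] [np.float64(0.00018145635625329342), np.float64(0.0005176856456133995), np.float64(0.0006694328337597482)]
(array([ 0.55835215, -0.22798205,  0.16049806]), [np.float64(4.731931112836345e-05), np.float64(4.731931112835387e-05)]) (array([ 0.55815716, -0.22809072,  0.15770371]), [np.float64(0.0005442908713515765), np.float64(0.0005442908713516329)])
depth 0.3270127846239843 0.31899597861003604
stand [[0.6296, -0.2394, 0.01], [0.5384, -0.2978, 0.01], [0.485, -0.2162, 0.01], [0.5738, -0.1568, 0.01]] [ 0.55667993 -0.22755758  0.01      ] [0.09969651 0.10821186 0.09750634 0.10681765]
standT [ 0.55898537 -0.22917335  0.01      ] [0.09993947 0.10820366 0.09669064 0.11022318]
standS [ 0.55946158 -0.22672706  0.01      ] [0.09983824 0.10765144 0.09790019 0.10806731]
well [0.57062457 0.2069726  0.036     ] [0.57163392 0.20689292 0.036     ] [0.57133175 0.20751898 0.036     ]
mid [0.56307397 0.24563138 0.073     ] [0.56600116 0.2451174  0.073     ] [0.55853654 0.28326672 0.073     ] [0.56309711 0.24702111 0.073     ] [0.55635865 0.28660827 0.073     ]
```

Run:
```python
from workcell import bot
from h import *
F=lambda:np.array(bot.current_contact_force()).round(2)
c=np.array([.5586,-.228]);zt=.1585
bot.set_gripper(.65,6)
for yaw in (60,-30):
    r=np.radians(yaw); ty=Ro.from_rotvec(down(r)).as_matrix()[:,1]
    bot.goto([*c,zt+.012],down(r)); bot.line_to([*c,zt-.027],max_speed=.1); bot.hold(.15);f0=F();m0=np.array(bot.current_ft_torque())
    print(yaw,ty.round(2),"free",f0,m0.round(3),bot.current_clock())
    bot.set_gripper(0.3,6); bot.hold(.15); f=F()-f0
    print(" grip",f,"along",f@ty,bot.current_opening()*92,bot.current_grip_force(),(np.array(bot.current_ft_torque())-m0).round(3),np.round(bot.current_ee_pos(),4))
    # null the force along the closing axis
    for k in range(4):
        fy=f@ty
        if abs(fy)<1: break
        c=c+ty[:2]*np.sign(fy)*.0004; bot.line_to([*c,zt-.027],max_speed=.02); bot.hold(.1); f=F()-f0; print("  adj",c.round(4),f)
    if yaw==60:
        bot.set_gripper(.65); bot.line_to([*c,zt+.012],max_speed=.1)
print(c,bot.current_clock())
```

```text
60 [ 0.87 -0.5   0.  ] free [-0.57  0.06 -0.05] [-0.03   0.142  0.019] 7.075
 grip [ 0.97 -0.16  1.51] along 0.9200446416709058 41.68783190358882 6.000044415704906 [-0.035 -0.179  0.037] [ 0.5588 -0.2281  0.1318]
-30 [-0.5  -0.87  0.  ] free [-0.94 -0.62  0.4 ] [-0.005  0.18  -0.042] 10.725
 grip [1.61 0.08 1.08] along -0.8742820323027548 42.40770423776316 6.000106672290713 [ 0.059 -0.06   0.02 ] [ 0.5588 -0.2281  0.1319]
[ 0.5586 -0.228 ] 11.275
```

Run:
```python
from workcell import bot
from h import *
import json
def F(n=4):
    a=[]
    for _ in range(n): bot.hold(.02); a.append([*bot.current_contact_force(),*bot.current_ft_torque()])
    return np.mean(a,0)
c=[.5586,-.228]; f0=F(6)
bot.set_gripper(.3,45); bot.hold(.1); f1=F(6); print((f1-f0).round(2))
z0=bot.current_ee_pos()[2]; zc=.1315; rec=[]
while zc>.1225:
    zc-=.0003; bot.line_to([*c,zc],max_speed=.02); f=F()-f0; z=bot.current_ee_pos()[2]
    rec.append((z0-z,f[2])); print(f"{(z0-z)*1e3:.2f} {f[2]:.2f}  {f[:2].round(1)} {f[5]:.3f}")
    if f[2]>20.5: break
    if len(rec)>5 and rec[-1][0]>.0018:
        # above the spring line fitted before the last two points
        r=np.array([q for q in rec[:-1] if q[1]>7.5])
        if len(r)>4:
            b=np.median(r[:,1]-1300*r[:,0]); ex=f[2]-b-1300*rec[-1][0]
            if ex>2: print("seat",ex); break
print("zc",zc,bot.current_clock(),bot.current_opening()*92)
json.dump(dict(f0=f0.tolist(),zc=zc,z0=z0),open("st.json","w"))
```

```text
[0.47 0.3  1.37 0.03 0.01 0.  ]
0.06 2.85  [-0.3 -0.1] -0.010
0.08 4.09  [ 0.1 -0. ] 0.003
0.31 4.45  [0.4 0. ] 0.001
0.52 4.26  [0.1 0.7] 0.006
0.74 4.98  [-0.1  0.5] 0.010
0.92 4.86  [-0.1  0.7] 0.017
1.15 5.57  [0.  0.6] -0.016
1.40 5.41  [-0.1  0.4] -0.006
1.66 5.85  [0.1 0.4] 0.022
1.87 5.97  [-0.2  0.8] -0.009
2.10 6.11  [-0.6  0.7] 0.001
2.31 6.86  [-0.1  1. ] 0.008
2.52 7.63  [-0.8  1.1] 0.002
2.73 7.12  [-0.9  1.5] -0.023
2.94 7.66  [-0.9  1.3] -0.013
3.18 7.87  [-0.9  1.5] 0.009
3.39 8.50  [-1.2  2. ] 0.003
3.59 8.94  [-1.3  1.7] -0.002
3.82 9.45  [-1.2  1.7] 0.000
3.96 9.86  [-1.8  1.6] 0.027
4.00 11.62  [-2.4  2.6] 0.007
seat 2.1509975566230013
zc 0.12520000000000012 18.4417 41.34661245638134
```

Run:
```python
from workcell import bot
from h import *
import json
st=json.load(open("st.json"));f0=np.array(st["f0"]);z0=st["z0"]
def F(n=3):
    a=[]
    for _ in range(n): bot.hold(.02); a.append([*bot.current_contact_force(),*bot.current_ft_torque()])
    return np.mean(a,0)-f0
yaw_of=lambda:(np.degrees(Ro.from_matrix(Ro.from_rotvec(bot.current_tool_rot()).as_matrix()@Ro.from_rotvec([-np.pi,0,0]).as_matrix()).as_euler("zyx")[0]))
c=[.5586,-.228];zc=.1261
bot.line_to([*c,zc],max_speed=.02);f=F();print("back",(z0-bot.current_ee_pos()[2])*1e3,f.round(2))
y=-30.
while y<52:
    y+=2; bot.line_to([*c,zc],rot=down(np.radians(y)),max_speed=.05); f=F(); dz=(z0-bot.current_ee_pos()[2])*1e3
    print(f"{y:.0f} act {yaw_of():.1f} dz {dz:.2f} F {f[:3].round(1)} Mz {f[5]:.3f}")
    if abs(f[5])>.13 or f[2]>17: break
    if dz<3.1: zc-=.0002
    if dz>3.75: zc+=.0002
print(bot.current_clock(),bot.current_opening()*92); st.update(zc=zc,y=y); json.dump(st,open("st.json","w"))
```

```text
back 3.581099356179979 [-1.23  1.63  8.99  0.27  0.25 -0.  ]
-28 act -28.0 dz 3.57 F [-1.4  1.7  9.4] Mz -0.016
-26 act -26.0 dz 3.56 F [-1.2  1.2  8.6] Mz -0.016
-24 act -24.0 dz 3.60 F [-0.6  0.4  8.6] Mz -0.010
-22 act -22.0 dz 3.63 F [-0.5  1.3  8.2] Mz -0.024
-20 act -20.0 dz 3.61 F [-0.1  1.   8. ] Mz -0.010
-18 act -18.0 dz 3.65 F [-0.9  1.6  8.7] Mz -0.047
-16 act -16.0 dz 3.61 F [-0.6  1.1  8.5] Mz 0.011
-14 act -14.0 dz 3.63 F [-0.3  1.8  9. ] Mz -0.027
-12 act -12.0 dz 3.61 F [-0.7  1.4  7.9] Mz -0.023
-10 act -10.0 dz 3.62 F [-0.5  1.1  8.3] Mz -0.013
-8 act -8.0 dz 3.62 F [0.1 1.8 8.5] Mz -0.025
-6 act -6.0 dz 3.60 F [0.1 1.  8.1] Mz -0.016
-4 act -4.0 dz 3.57 F [0.6 1.6 8.5] Mz -0.051
-2 act -2.0 dz 3.58 F [0.  1.4 8.3] Mz 0.001
0 act 0.0 dz 3.59 F [0.1 1.6 8.3] Mz -0.040
2 act 2.0 dz 3.59 F [-0.   1.4  8.9] Mz -0.011
4 act 4.0 dz 3.56 F [-0.4  1.3  8.1] Mz -0.030
6 act 6.0 dz 3.58 F [-0.2  1.2  8.3] Mz -0.020
8 act 8.0 dz 3.61 F [0.4 1.3 8.7] Mz -0.045
10 act 10.0 dz 3.59 F [-0.6  1.3  8.7] Mz 0.015
12 act 12.0 dz 3.60 F [-0.3  1.   8.3] Mz -0.030
14 act 14.0 dz 3.62 F [-0.9  1.6  8. ] Mz -0.013
16 act 16.0 dz 3.62 F [-0.1  1.   8.2] Mz -0.002
18 act 18.0 dz 3.59 F [0.2 1.1 7.9] Mz -0.015
20 act 20.0 dz 3.58 F [-0.3  1.5  8.2] Mz -0.046
22 act 22.0 dz 3.61 F [-0.3  1.   7.6] Mz -0.006
24 act 24.0 dz 3.59 F [-0.2  1.8  8.2] Mz -0.016
26 act 26.0 dz 3.56 F [-0.6  0.9  8.5] Mz -0.035
28 act 28.0 dz 3.57 F [0.1 0.9 8.4] Mz -0.011
30 act 30.0 dz 3.55 F [-0.2  1.   8.6] Mz -0.010
32 act 32.0 dz 3.57 F [-0.2  1.2  8.5] Mz -0.030
34 act 34.0 dz 3.59 F [-0.2  1.4  8.4] Mz 0.002
36 act 36.0 dz 3.61 F [-0.5  1.1  7.9] Mz -0.053
38 act 38.0 dz 3.60 F [-0.5  1.4  8.7] Mz -0.090
40 act 40.0 dz 3.61 F [-1.4  2.2  9.1] Mz -0.194
29.2417 41.41705215383426
```

Run:
```python
from workcell import bot
from h import *
import json,sys
st=json.load(open("st.json"));f0=np.array(st["f0"]);z0=st["z0"]
def F(n=3):
    a=[]
    for _ in range(n): bot.hold(.02); a.append([*bot.current_contact_force(),*bot.current_ft_torque()])
    return np.mean(a,0)-f0
c=[.5586,-.228];zc=st["zc"];R=down(np.radians(33))
bot.line_to([*c,zc],rot=R,max_speed=.05);f=F();print(f.round(2))
ok=True
for i in range(10):
    zc+=.0015; bot.line_to([*c,zc],max_speed=.03); f=F(2); print(f"{(bot.current_ee_pos()[2]-z0)*1e3:.2f} {f[:3].round(1)} {f[5]:.3f}")
    if f[2]<-5: print("STUCK");sys.exit()
bot.line_to([*c,zc+.055],max_speed=.1)
print(bot.current_opening()*92,bot.current_grip_force(),F().round(2),bot.current_clock())
p=[.4395,-.0165]
bot.goto([*p,.07],R); bot.line_to([*p,.014],max_speed=.1); bot.hold(.1); b=F(4); z=.014
while z>.002:
    z-=.001; bot.line_to([*p,z],max_speed=.04); f=F(2)-b
    if f[2]>2.5: break
ze=bot.current_ee_pos()[2]; print("contact",z,ze,f.round(2),"cap top locked",z0-(ze-.002)+.031,bot.current_clock())
bot.set_gripper(.63,20); bot.line_to([*p,.09],max_speed=.15)
print(bot.current_clock())
bot.goto([*c,.30],down(np.radians(-30))); bot.hold(.15)
for n in ("wrist","top","scene"):
    np.savez(f"pics/{n}2.npz",**bot.read_camera(n))
print(bot.current_clock())
W=np.load("pics/wrist2.npz")["pixels"];T=np.load("pics/top2.npz")["pixels"];S=np.load("pics/scene2.npz")["pixels"]
z=lambda i,f:cv2.resize(i,None,fx=f,fy=f,interpolation=cv2.INTER_CUBIC)
im=np.zeros((560,800,3),np.uint8);im[:340,:400]=z(W[120:205,215:315],4);im[:320,400:]=z(T[170:250,190:290],4);im[340:560,:400]=z(S[170:225,235:335],4);im[340:560,400:]=z(S[190:245,160:260],4)
cv2.imwrite("pics/chk.png",im)
```

```text
[-0.08  0.75  7.82  0.13  0.06 -0.  ]
-2.40 [0.2 0.2 6.4] 0.044
-1.27 [0.6 0.2 4.7] 0.016
-0.18 [0.5 0.2 3.8] -0.040
0.95 [ 0.6 -0.2  2.5] -0.003
2.12 [ 1.5 -0.1  1.8] -0.013
3.15 [ 1.5 -0.6 -0. ] 0.026
4.23 [ 1.7 -1.1 -3.2] 0.036
6.09 [ 2.6  0.5 -3.1] 0.016
7.74 [ 2.7  1.7 -3.6] 0.011
9.36 [ 3.   1.6 -3.6] 0.052
41.608499671236345 44.99978145584464 [ 0.42 -0.13 -3.54 -0.1  -0.01 -0.02] 33.15
contact 0.007999999999999997 0.00888263662637009 [-4.77  0.73 10.72  0.2   0.73  0.03] cap top locked 0.1559613826376947 36.7833
37.9167
39.4333
```

View pics/chk.png

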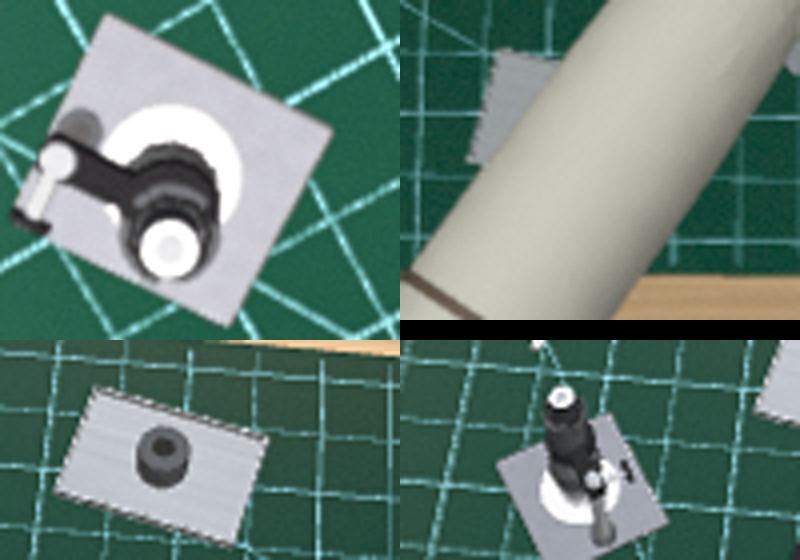

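The cap stands upright on its open end near the tray's middle. The cell stands out of the tube with its top at wrist-px (257.5,181.4), so I draw it now.

Run:
```python
from workcell import bot
from h import *
import sys
def F(n=3):
    a=[]
    for _ in range(n): bot.hold(.02); a.append([*bot.current_contact_force(),*bot.current_ft_torque()])
    return np.mean(a,0)
W=dict(np.load("pics/wrist2.npz")); X=onz(W,257.5,181.4,.1595); print(X)
c=X[:2] if np.hypot(*(X[:2]-[.5586,-.228]))<.003 else np.array([.5586,-.228])
R=down(np.radians(60)); bot.set_gripper(.45,25)
bot.goto([*c,.19],R); bot.line_to([*c,.1412],max_speed=.12); f=F();print("down",f.round(2))
bot.set_gripper(.1,25); g=F();print("grip",(g-f).round(2),bot.current_opening()*92,bot.current_grip_force())
bot.line_to([*c,.155],max_speed=.06);print("pull",(F()-f).round(2),bot.current_opening()*92)
bot.line_to([*c,.215],max_speed=.12);print("up",(F()-f).round(2),bot.current_opening()*92,bot.current_clock())
w=[.5712,.2071];R=down(np.radians(101))
bot.goto([*w,.125],R); bot.hold(.1)
for n in ("wrist","scene"): np.savez(f"pics/{n}3.npz",**bot.read_camera(n))
W=np.load("pics/wrist3.npz")["pixels"];S=np.load("pics/scene3.npz")["pixels"]
im=np.hstack([cv2.resize(W,(512,384)),cv2.resize(S[200:264,325:373],(288,384),interpolation=cv2.INTER_CUBIC)]);cv2.imwrite("pics/well.png",im)
print(bot.current_clock(),bot.current_opening()*92,bot.current_ee_pos())
```

```text
[ 0.55797507 -0.22848313  0.1595    ]
down [ 0.66  0.06  0.56 -0.07  0.1  -0.01]
grip [-2.8   1.02  7.45  0.3   0.44 -0.01] 17.68143244913556 27.56876797269797
pull [ 0.11 -0.24 -0.46 -0.14 -0.22  0.01] 17.53271811583838
up [-0.31  0.22 -0.57  0.04 -0.    0.03] 17.143613737952332 43.5417
45.375 18.081347554297828 [0.57169979 0.20625175 0.12525608]
```

View pics/well.png

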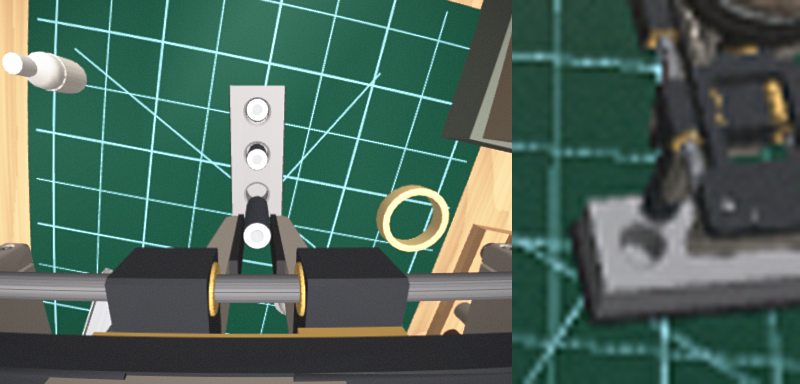

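The wrist view shows the cell held with its top at (257,236) and its lower end near (258,203), about in line with the well at (257,190). I check the tilt numerically before inserting.

Run:
```python
from h import *
W=dict(np.load("pics/wrist3.npz"));t=np.array([.5717,.2063])
for z in (.079,.144): print(z,proj(W,np.array([*t,z])))
print("top obs at .144:",onz(W,257,236,.144),"well proj",proj(W,np.array([.5712,.2071,.036])))
print("spares",onz(W,257,158,.073),onz(W,257,110,.073))
im=np.load("pics/wrist3.npz")["pixels"][170:260,215:300];cv2.imwrite("pics/w3c.png",cv2.resize(im,None,fx=6,fy=6,interpolation=cv2.INTER_CUBIC))
```

```text
0.079 [257.95523643 207.1276163 ]
0.144 [258.46220068 239.23380045]
top obs at .144: [0.57039608 0.2082606  0.144     ] well proj [257.41620719 193.29600132]
spares [0.56304054 0.24681533 0.073     ] [0.55566795 0.28495343 0.073     ]
```

View pics/w3c.png

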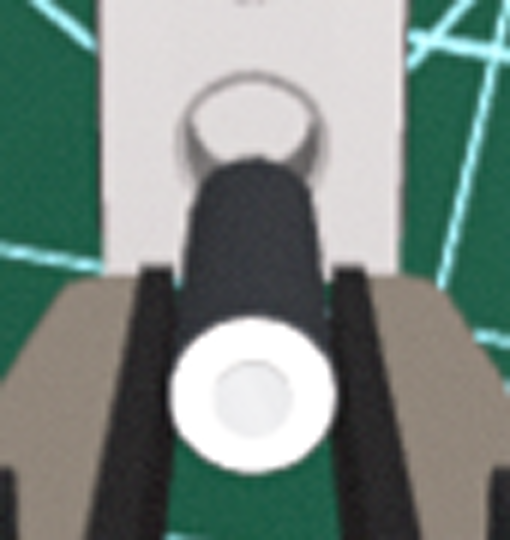

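Run:
```python
from h import *
from scipy.optimize import least_squares
W=dict(np.load("pics/wrist3.npz"))
px=lambda u,v:(215+(u+.5)/6-.5,170+(v+.5)/6-.5)
e=np.array([-.19,.982]);n=np.array([.982,.19])
def row(tag,p,z): X=onz(W,*px(*p),z)[:2]; print(tag,X.round(4),"along",((X-[.5712,.2071])@e*1e3).round(2),"across",((X-[.5712,.2071])@n*1e3).round(2)); 
row("well far edge (exp +13.15)",(253,73),.036)
row("well left (178,135)",(178,135),.036);row("well right",(328,135),.036)
row("cell bottom far edge (exp TCP+9.25)",(255,158),.079)
row("cell top ctr",(253,394),.144);row("cell top far",(253,318),.1435);row("near",(253,472),.1435)
row("caddy left",(100,100),.036);row("caddy right",(406,100),.036)
t=np.array([.5717,.20625])-[.5712,.2071];print("TCP along",t@e*1e3,"across",t@n*1e3)
```

```text
well far edge (exp +13.15) [0.5683 0.2187] along 11.99 across -0.67
well left (178,135) [0.5579 0.2058] along 1.28 across -13.35
well right [0.5827 0.2106] along 1.27 across 12.0
cell bottom far edge (exp TCP+9.25) [0.5691 0.216 ] along 9.1 across -0.41
cell top ctr [0.5701 0.2087] along 1.79 across -0.72
cell top far [0.5686 0.2167] along 9.95 across -0.72
near [0.5719 0.1998] along -7.27 across -0.73
caddy left [0.5439 0.2093] along 7.36 across -26.38
caddy right [0.5944 0.2191] along 7.34 across 25.04
TCP along -0.9297000000000066 across 0.32949999999994256
```

Run:
```python
from workcell import bot
from h import *
import sys
def F(n=2):
    a=[]
    for _ in range(n): bot.hold(.02); a.append([*bot.current_contact_force(),*bot.current_ft_torque()])
    return np.mean(a,0)
w=np.array([.57115,.2063])
bot.line_to([*w,.086],max_speed=.1); bot.hold(.1); b=F(4); z=.086
while z>.047:
    z-=.002; bot.line_to([*w,z],max_speed=.06); f=F()-b
    if abs(f[:3]).max()>1.5: print(round(z,3),round(bot.current_ee_pos()[2],4),f.round(2))
    if f[2]>4 or np.hypot(*f[:2])>6: break
print("end",z,bot.current_ee_pos(),f.round(2),bot.current_clock(),bot.current_opening()*92)
```

```text
0.058 0.0583 [ 0.75  0.14  1.68 -0.01 -0.09 -0.  ]
0.056 0.0581 [-2.97 -0.75 12.31 -0.19  0.77  0.04]
end 0.055999999999999966 [0.57204459 0.20648816 0.05813164] [-2.97 -0.75 12.31 -0.19  0.77  0.04] 50.3333 17.590679049879537
```

Run:
```python
from workcell import bot
from h import *
w=np.array([.57115,.2063]);R=down(np.radians(101))
bot.line_to([*w,.0575],max_speed=.03)
bot.set_gripper(.4,10); bot.line_to([*w,.16],max_speed=.12)
bot.goto([.40,.20,.30],R); bot.hold(.1)
d=bot.read_camera("wrist");S=bot.read_camera("scene");T=bot.read_camera("top");np.savez("pics/wrist4.npz",**d)
z=lambda i,f:cv2.resize(i,None,fx=f,fy=f,interpolation=cv2.INTER_CUBIC)
im=np.zeros((600,800,3),np.uint8);im[:240,:480]=z(S["pixels"][215:263,325:421],5);im[240:600,:480]=z(d["pixels"],.9375);im[:240,480:800]=z(T["pixels"][140:188,125:189],5)
im[240:500,480:800]=z(S["pixels"][170:235,235:315],4)
cv2.imwrite("pics/fin.png",im); print(bot.current_clock())
for n,X in (("cell top exp",[.5712,.2071,.073]),("top if 4 high",[.5712,.2071,.077])):
    u=proj(S,np.array(X));print(n,(u-[325,215])*5, "top", (proj(T,np.array(X))-[125,140])*5)
for X in ([.5637,.2463,.073],[.5562,.2855,.073]): print("spare",(proj(S,np.array(X))-[325,215])*5)
```

```text
53.1917
cell top exp [117.35465358  99.53268259] top [205.14893072  95.71101657]
top if 4 high [118.64492872  96.57427426] top [204.17346535  94.22113034]
spare [183.4534665   94.02301603]
spare [249.18992767  88.52194542]
```

View pics/fin.png

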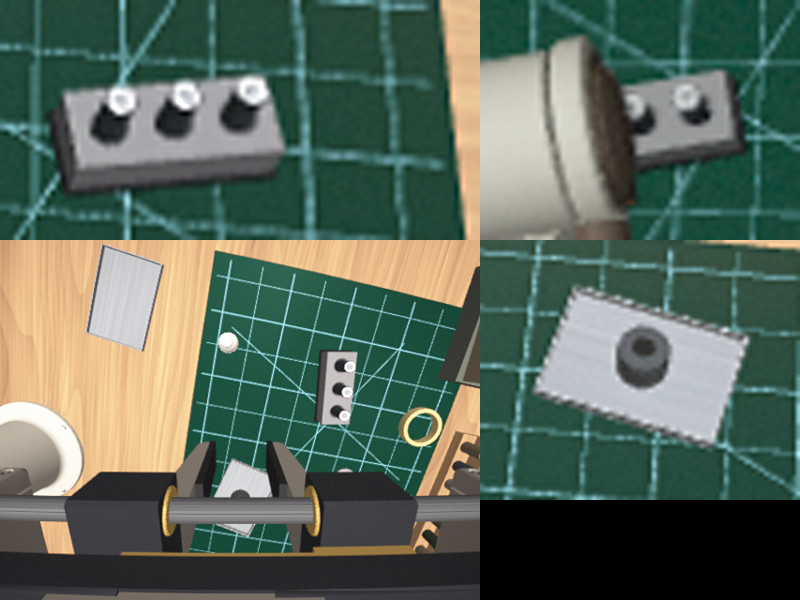

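The final view shows three cells at equal height in the caddy, with tops at crop-px (122,100), (184,96) and (252,91). They lie in line with each other and match the fully home projections. The cap stands upright in the tray, and the gripper touches nothing.

```bash
python3 -c "
from workcell import bot
print(bot.job_done(),bot.current_clock())"
```

```text
the job is handed in; nothing more can be done
the job is handed in; nothing more can be done
```

I handed the job in at about 53 s: the tail cap stands open end down in the farther tray, and in the last pictures the flat cell sits fully home in the caddy's free well, level with the two spares; the job call returned no verdict.

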